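Find and punch the balance point of a ballasted bar

TASK

The ballasted bar lies tipped over on the knife edge of the balancing stand. Gently slide it lengthwise along the knife edge, without lifting it off or forcing it against the stand, until it balances level by itself when let go; then press the knob of the spring punch above the edge all the way down to mark that point, and let go so that the bar is left balanced. Leave the things around it where they are.

Things in the scene. Friction and masses are not known exactly. Their poses are not given: they have to be found in the camera images.
- stand: Balancing stand, fixed. Steel base plate 74 x 200 x 8 mm; origin at the centre of its underside on the table, z up, y along the bar. Two cheeks 8 mm thick, 40 mm long (y), 24 mm apart inside, 90 mm high, guide the bar with 2 mm play each side; a bridge over them (underside 82 mm high) carries the spring punch above the knife edge. Limit: 25 N between bar and stand.
- edge (a point): Middle of the knife edge's top, 50 mm above the table, right above the stand's origin. The top is a flat land 8 mm wide along the stand's y and 22 mm along x. The bar rests level only when its balance point is on this land (within about 4 mm of this point along y); otherwise it tips to its heavier side once let go, rocking a second or so; near the land's border it may hang half tipped.
- pad (a point): Centre of the top of the rest pad at y = +75 mm of the stand, 44 mm high; an equal pad stands at y = -75 mm. Pads are 14 mm wide (x) and 12 mm long (y). A tipped bar comes to rest on one (tilt about 0.08 rad).
- bar: Loose plain steel bar, 20 x 260 x 16 mm (x, y, z), black end plugs; origin at the centre of its underside, y along its length, z up. About 0.5 kg. Hidden ballast puts its balance point within 20 mm of mid-length, either side, different each time. Starts between the cheeks, its y along the stand's y, shifted about 33 mm to +y, its +y end down on the pad.
- bar_end (a point): Centre of the bar's +y end face, 130 mm from mid-length. The bar can be pinched across its 20 mm width from above, anywhere beyond the pads.
- punch (a joint): Travel of the spring punch's knob, m: 0 up, 0.012 fully down. It springs back. Its tip meets the top of a level bar at about 0.005; full travel takes about 6 N.
- punch_top (a point): Centre of the top of the punch's round black knob, 22 mm across, 128 mm above the table when up, right above the middle of the knife edge. Pressed straight down.
- punch_tip: The punch's sprung steel tip, a pin 5 mm across that points down; origin at its lower end, 71 mm above the table (5 mm above a level bar) when the knob is up.
- tape_roll: Bystander: roll of tape lying flat, 80 mm across, 20 mm high; origin at the centre of its underside.
- gauge_block: Bystander: grey steel block 60 x 30 x 45 mm; origin at the centre of its underside.
- coupling_a: Bystander: white round coupling standing upright, 33 mm across, 46 mm high; origin at the centre of its underside.
- adapter_a: Bystander: black plug adapter lying flat, 44 x 91 x 26 mm; origin at the centre of its underside.

How it is judged:
By the outcome, as a careful person would: the job done as asked, in the order asked, and still so for the second after the job is handed in, with the robot touching nothing.
It also fails if it takes over 61 s, if anything falls off the work surface, if the arm or the gripper's body presses on something with over 40 N, if the wrist force passes 120 N, or if a joint passes its speed limit or range.

ROBOT

A 6-joint arm with a two-finger parallel gripper is mounted at the origin on a cart in front of the work surface, level with it; the furniture and walls round the work are solid. World frame = base frame: x ahead of the robot, y to its left, z up, the work surface at z = 0. Lengths are in m, angles in rad, forces in N, time in s.
With the tool pointing down it reaches from about 0.25 to 0.775 m from the base axis. Payload 8.9 kg.
Tool frame: the origin (TCP) lies between the finger pads; the fingertips stand 14 mm ahead of it and the grasp point (between the pads) lies 5 mm behind it; z points along the fingers, y is the line along which they close (so a half turn about z gives the same grasp; the last joint's range is limited). The gripper opens to 85 mm and grips with 20 to 120 N. Pads are 22 mm wide; open, the fingers measure 114 mm over their backs; the gripper's body (76 mm by 85 mm) begins 54 mm behind the grasp point. The pads swing forward as they close: fully open they stand 13 mm farther back than shut.
Start: joints at [1.002, 0.291, -0.153, 1.127, 0, 1.431], TCP at [0.219, 0.477, 0.245] pointing down, gripper open.
Joint ranges: [-2.52, 2.52], [-0.91, 1.74], [-1.3, 1.37], [-1.96, 2.02], [-1.52, 1.47], [-3.14, 3.14]. Speed limits (rad/s): [2.22, 2.22, 2.79, 3.14, 3.14, 3.14].

INTERFACE

Orientations are given as a unit quaternion [x, y, z, w].
In Python, from rig import telemetry, imaging, order, finder gives the robot as it stands. The module is installed in compiled form; this text tells all that it offers.
- The arm moves only by the tool move_arm, never from a script. Its argument "moves" is a list of rows, each an object of numbers: "tx", "ty", "tz": the shift along the tool's x, y, z in mm; "spin": the turn about the tool's z in degrees. In form: [{"tx": .., "ty": .., "tz": .., "spin": ..}, ...]. A call has 1 to 12 rows; each row is the pose to reach, as a shift and turn from the pose commanded when the call began, along the tool's axes at that moment; what a row does not reach only later rows make up. A row lasts 1/10 s, in which the tool goes at most 50 mm and 8.59 degrees, less where a joint would pass 70% of its speed; a pose out of reach is approached as far as the arm can. A call with a gripper value outside its range is refused whole. "claw" is the finger opening in mm, from 0 to 85.4, set as the call begins (left out, the last holds). The fingers move at their own pace and stop on an object; "newtons" is the grip in N (left out, the last holds). Time passes only in rows, so rows that repeat a pose let the fingers close. It gives the time, the measured TCP pose, the force, the opening and the grip force at its end, in the units of the state.
- telemetry.sense(): the state, without advancing time (a new reading comes with each control period).
- imaging.camera(name): name is "side" or "top" or "wrist"; returns a dict with "frame" (384x512x3 uint8, red, green, blue), "fx", "fy", "cx", "cy" (pixels), "R" (3x3) and "t" (3): a world point X has camera coordinates R X + t. Camera axes: x right, y down, z forward; pixel columns grow to the right and rows downward; lengths in m; the calibration is good to about 2 mm. A picture is of the moment at which its call begins. There is no depth.
- order.job_done(): hands the job in; it is judged then, once.
Trained networks look in a picture, given as the dict that the camera call returned (one of the last four; its "shot" number tells which), for a name from the list of things; names that differ only in an ending like _2 or _b are one class to them, and where a whole thing is asked for, a point or a joint stands for the part that bears it (a point fixed in the world has none). Each returns a list of dicts, best first, with "score" (0 to 1); they miss things now and then, are a little off and sometimes report something else, mostly with a low value. They report only what shows in the picture. A call takes as long as a camera call.
- finder.boxes_of(picture, target): "xyz" ([x, y, z] in m, in world coordinates, good to about 4 mm: the middle of the surface that is visible of it).
- finder.masks_of(picture, target): "region" (384x512 bool, what is visible of it).
- finder.mark_of(picture, target): "xyz" ([x, y, z] in m, in world coordinates, good to about 4 mm: a listed point, or the origin of a listed thing).
The state is a dict: "clock": time; "q": joint angles; "qvel": joint speeds; "joint_torque": joint torques, N m; "tcp_pos": TCP position; "orientation": TCP orientation; "ft_force": force on the tool from outside, world axes, zero at the start; "moment": the same for the moment, N m; "width": finger opening in m; "gripper_force": force on a finger pad.
Only numpy, scipy, OpenCV 4.12 (cv2) and the standard library are available. Lean on these libraries where they do the work, as an engineer would, in place of code of your own. Each camera call takes 0.05 s, during which the arm holds its last target. There are 200 camera calls.

## Working session

There is one attempt and no reset: what is moved stays moved. The work goes in short steps, Python scripts to look and compute and a tool call to move; the robot and the scene stay as the last step left them, time stands still between calls to the robot, and variables do not carry over. Pictures are saved under pics/ and viewed, at most 10 in all, crops included, and the job is handed in when it is done.

Besides the shell and the picture viewer there is one more tool, called after "Emit:" as name([rows], argument=value, ...), one row to a line, values as JSON. move_arm: Moves the arm, as the interface text tells. Its arguments: {"type":"object","properties":{"moves":{"type":"array","items":{"type":"object","properties":{"tx":{"type":"number"},"ty":{"type":"number"},"tz":{"type":"number"},"spin":{"type":"number"}}}},"claw":{"type":"number"},"newtons":{"type":"number"}},"required":["moves"]}

```bash
mkdir -p pics; cat > h.py <<'E'
from rig import telemetry, imaging, order, finder
import numpy as np, cv2
from scipy.spatial.transform import Rotation as Ro
def save(n,p): cv2.imwrite('pics/'+n+'.png',p['frame'][:,:,::-1])
def proj(p,X):
    c=np.asarray(p['R'])@np.asarray(X)+p['t']; return p['fx']*c[0]/c[2]+p['cx'],p['fy']*c[1]/c[2]+p['cy']
def ray(p,u,v,z):
    R=np.asarray(p['R']);d=R.T@np.array([(u-p['cx'])/p['fx'],(v-p['cy'])/p['fy'],1]);o=-R.T@np.asarray(p['t'])
    return o+d*(z-o[2])/d[2]
E
python3 - <<'E'
from h import *
a=imaging.camera('top');b=imaging.camera('side')
cv2.imwrite('pics/a.png',np.vstack([a['frame'],b['frame']])[:,:,::-1][:, :] if 0 else cv2.resize(np.hstack([a['frame'],b['frame']])[:,:,::-1],(800,300)))
save('top',a);save('side',b)
for nm,p in(('top',a),('side',b)):
    print(nm,(-np.asarray(p['R']).T@p['t']).round(3))
    for t in ['stand','edge','pad','bar','bar_end','punch_top','tape_roll','gauge_block','coupling_a','adapter_a']:
        r=finder.mark_of(p,t); print(t,[(np.round(x['xyz'],3).tolist(),round(x['score'],2)) for x in r[:2]])
s=telemetry.sense();print(s)
print(Ro.from_quat(s['orientation']).as_matrix().round(3))
E
```

```text
top [0.279 0.095 1.345]
stand [([0.549, 0.122, 0.001], 0.57)]
edge [([0.549, 0.121, 0.049], 0.65)]
pad [([0.549, 0.194, 0.047], 0.77)]
bar [([0.549, 0.155, 0.046], 0.85)]
bar_end []
punch_top [([0.635, 0.366, -0.001], 0.56), ([0.557, 0.119, 0.126], 0.43)]
tape_roll [([0.636, 0.362, -0.003], 0.74)]
gauge_block [([0.62, -0.156, 0.002], 0.75)]
coupling_a [([0.558, 0.332, 0.0], 0.65)]
adapter_a [([0.382, 0.067, 0.0], 0.64)]
side [1.347 0.235 0.703]
stand [([0.547, 0.119, 0.001], 0.71), ([0.552, 0.122, 0.127], 0.6)]
edge [([0.552, 0.122, 0.046], 0.82), ([0.557, 0.334, -0.001], 0.22)]
pad [([0.549, 0.191, 0.044], 0.64)]
bar [([0.548, 0.156, 0.045], 0.62)]
bar_end [([0.546, 0.288, 0.047], 0.64)]
punch_top [([0.551, 0.122, 0.13], 0.45)]
tape_roll [([0.636, 0.362, -0.0], 0.89)]
gauge_block []
coupling_a [([0.559, 0.334, -0.002], 0.8), ([0.547, 0.289, 0.048], 0.37)]
adapter_a [([0.382, 0.068, 0.001], 0.78)]
{'clock': 1.1, 'q': array([ 1.00169048e+00,  2.90713310e-01, -1.53402812e-01,  1.12668517e+00,
       -2.22495849e-05,  1.43149032e+00]), 'qvel': array([ 5.46934671e-04, -1.23322826e-04, -6.77154895e-04, -1.58994140e-04,
       -1.33441524e-03,  9.32324880e-05]), 'joint_torque': array([ 1.23248115e-03, -5.37030637e+01,  3.31649530e+01,  1.59981413e-03,
       -1.98787257e-04,  4.30302543e-05]), 'tcp_pos': array([0.21876845, 0.47724987, 0.24529713]), 'orientation': array([ 2.13249655e-01,  9.76997740e-01, -6.18492678e-06,  9.57390408e-06]), 'ft_force': array([ 0.28972574,  0.22250909, -0.13709169]), 'moment': array([-0.02113478, -0.01129577, -0.00295391]), 'gripper_force': 0.0, 'width': 0.08538133715380322}
[[-0.909  0.417  0.   ]
 [ 0.417  0.909 -0.   ]
 [-0.    -0.    -1.   ]]
```

View pics/top.png

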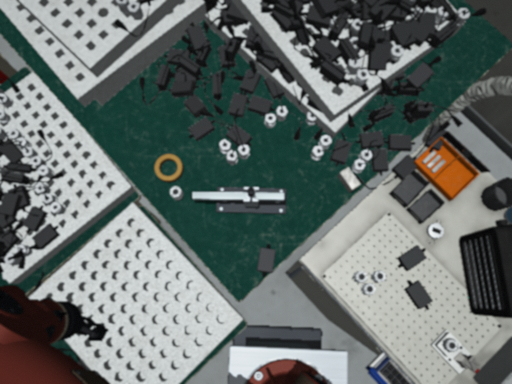

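View pics/side.png

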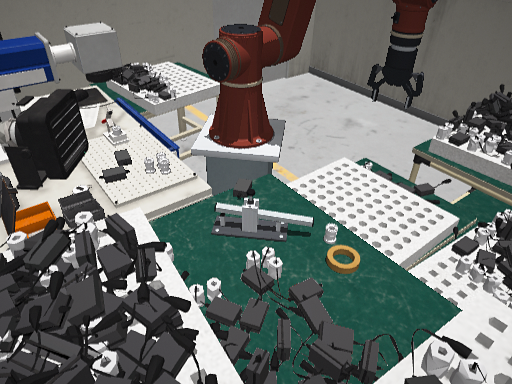

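The top view shows the stand near px (250, 200) and the bar spanning columns 193–285. The coupling is at (176, 192), just beyond the bar's +y end. The side view agrees: the right-hand end is down. I'll pinch the +y end from above at about (0.547, 0.270).

Emit:
move_arm([
  {"tx": -20,"ty": -3,"tz": 2,"spin": 4},
  {"tx": -58,"ty": -8,"tz": 6,"spin": 10},
  {"tx": -100,"ty": -13,"tz": 12,"spin": 17},
  {"tx": -142,"ty": -18,"tz": 17,"spin": 24},
  {"tx": -184,"ty": -24,"tz": 22,"spin": 31},
  {"tx": -226,"ty": -29,"tz": 27,"spin": 38},
  {"tx": -268,"ty": -35,"tz": 32,"spin": 45},
  {"tx": -310,"ty": -40,"tz": 37,"spin": 52},
  {"tx": -350,"ty": -45,"tz": 42,"spin": 59},
  {"tx": -376,"ty": -49,"tz": 45,"spin": 63},
  {"tx": -384,"ty": -50,"tz": 45,"spin": 65.4},
  {"tx": -384,"ty": -50,"tz": 45,"spin": 65.4},
], claw=50, newtons=20)

```text
clock: 2.3
tcp_pos: [0.548, 0.2708, 0.1998]
orientation: [0.708, 0.706, -0.0, -0.0]
ft_force: [0.2, 0.7, -0.2]
width: 0.0498
gripper_force: 0.0
```

```bash
python3 - <<'E'
from h import *
s=telemetry.sense();print(s['clock'],s['tcp_pos'].round(4),Ro.from_quat(s['orientation']).as_matrix().round(3)[:, :2].tolist(),s['width'],s['ft_force'].round(2),s['moment'].round(3))
p=imaging.camera('wrist');save('w1',p)
for t in ['bar_end','bar','edge','pad','punch_top','coupling_a']:
    r=finder.mark_of(p,t); print(t,[(np.round(x['xyz'],3).tolist(),round(x['score'],2)) for x in r[:2]])
for t in [(.549,.288,.05),(.549,.196,.044),(.549,.121,.05)]: print(proj(p,t))
E
```

```text
2.3 [0.548  0.2708 0.1998] [[0.003, 1.0], [1.0, -0.003], [-0.0, -0.0]] 0.04981201390432707 [ 0.24  0.68 -0.18] [0.    0.016 0.025]
bar_end [([0.545, 0.284, 0.044], 0.59)]
bar [([0.552, 0.154, 0.044], 0.89)]
edge [([0.556, 0.12, 0.045], 0.66), ([0.548, 0.283, 0.046], 0.54)]
pad [([0.552, 0.195, 0.044], 0.86), ([0.55, 0.154, 0.045], 0.72)]
punch_top []
coupling_a [([0.56, 0.334, -0.003], 0.83)]
(np.float64(251.69386918900338), np.float64(159.9063878244127))
(np.float64(251.93580735392788), np.float64(252.1863436504084))
(np.float64(252.12481718714602), np.float64(321.4367614979739))
```

View pics/w1.png

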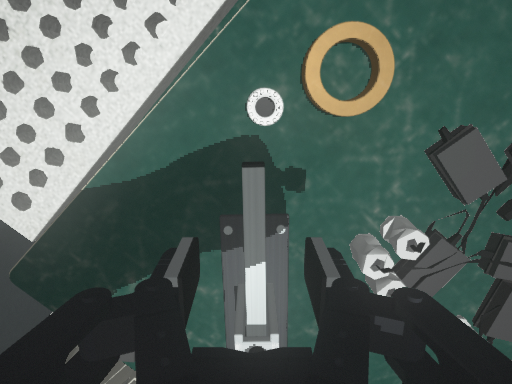

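The wrist view shows the bar's end at (254, 162), within 2–3 px of the projected point, and the coupling clear ahead at (265, 107). Now I'll descend and pinch.

Emit:
move_arm([
  {"ty": 1,"tz": 15},
  {"ty": 2,"tz": 45},
  {"ty": 2.5,"tz": 80},
  {"ty": 2.5,"tz": 115},
  {"ty": 2.5,"tz": 143},
  {"ty": 2.5,"tz": 156},
  {"ty": 2.5,"tz": 159},
  {"ty": 2.5,"tz": 159},
])

```text
invalid input at $.moves[0]: expected keys tx, ty, tz, spin
```

Emit:
move_arm([
  {"tz": 0},
  {"tz": 0},
  {"tz": 0},
  {"tz": 0},
  {"tz": 0},
  {"tz": 0},
  {"tz": 0},
  {"tz": 0},
], claw=15, newtons=20)

```text
invalid input at $.moves[0]: expected keys tx, ty, tz, spin
```

```bash
cat >> h.py <<'E'
def st():
    s=telemetry.sense();print(s['clock'],s['tcp_pos'].round(4),'w',round(s['width'],4),s['gripper_force'],'F',s['ft_force'].round(2),'M',s['moment'].round(3))
E
python3 -c "
from h import *
st()"
```

```text
2.65 [0.5465 0.2724 0.2005] w 0.0503 0.0 F [ 0.29 -0.06 -0.01] M [-0.034 -0.005  0.001]
```

Emit:
move_arm([
  {"tz": -1},
  {"tz": -2},
  {"tz": -3},
  {"tz": -3},
  {"tz": -3},
])

```text
invalid input at $.moves[0]: expected keys tx, ty, tz, spin
```

```bash
python3 -c "
from h import *
st()"
```

```text
2.65 [0.5465 0.2724 0.2005] w 0.0503 0.0 F [ 0.29 -0.06 -0.01] M [-0.034 -0.005  0.001]
```

Emit:
move_arm([
  {"tx": 0,"ty": 1,"tz": 15,"spin": 0},
  {"tx": 0,"ty": 2,"tz": 45,"spin": 0},
  {"tx": 0,"ty": 4,"tz": 80,"spin": 0},
  {"tx": 0,"ty": 4,"tz": 115,"spin": 0},
  {"tx": 0,"ty": 4,"tz": 143,"spin": 0},
  {"tx": 0,"ty": 4,"tz": 156,"spin": 0},
  {"tx": 0,"ty": 4,"tz": 159,"spin": 0},
  {"tx": 0,"ty": 4,"tz": 159,"spin": 0},
  {"tx": 0,"ty": 4,"tz": 159,"spin": 0},
])

```text
clock: 3.55
tcp_pos: [0.552, 0.2723, 0.0429]
orientation: [0.707, 0.707, 0.001, 0.001]
ft_force: [-0.1, -0.2, -0.1]
width: 0.0499
gripper_force: 0.0
```

```bash
python3 - <<'E'
from h import *
p=imaging.camera('wrist');save('w2',p)
st()
for t in ['bar_end','bar']:
    r=finder.mark_of(p,t); print(t,[(np.round(x['xyz'],3).tolist(),round(x['score'],2)) for x in r[:2]])
E
```

```text
3.6 [0.552  0.2722 0.0429] w 0.05 0.0 F [-0.71  0.11  0.09] M [0.043 0.003 0.006]
bar_end [([0.546, 0.285, 0.044], 0.92)]
bar []
```

View pics/w2.png

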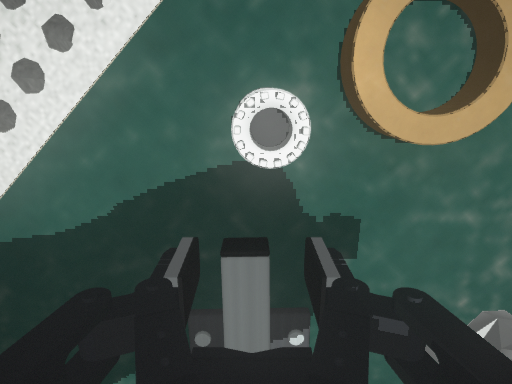

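The bar end spans columns 221–270, centred at 246, while the fingers are centred near 252. I'll shift about 2.5 mm and close.

Emit:
move_arm([
  {"tx": 0,"ty": -1.5,"tz": 1,"spin": 0},
  {"tx": 0,"ty": -2.5,"tz": 1,"spin": 0},
  {"tx": 0,"ty": -2.5,"tz": 1,"spin": 0},
])

```text
clock: 4.0
tcp_pos: [0.5483, 0.2718, 0.0404]
orientation: [0.707, 0.707, -0.0, -0.0]
ft_force: [0.9, -0.4, -0.7]
width: 0.0501
gripper_force: 0.0
```

Emit:
move_arm([
  {"tx": 0,"ty": 0,"tz": 0,"spin": 0},
  {"tx": 0,"ty": 0,"tz": 0,"spin": 0},
  {"tx": 0,"ty": 0,"tz": 0,"spin": 0},
  {"tx": 0,"ty": 0,"tz": 0,"spin": 0},
  {"tx": 0,"ty": 0,"tz": 0,"spin": 0},
  {"tx": 0,"ty": 0,"tz": 0,"spin": 0},
], claw=17, newtons=20)

```text
clock: 4.6
tcp_pos: [0.5487, 0.2718, 0.0404]
orientation: [0.707, 0.707, 0.0, 0.0]
ft_force: [2.0, -0.6, -0.7]
width: 0.0196
gripper_force: 21.6
```

```bash
python3 -c "
from h import *
st()"
```

```text
4.6 [0.5487 0.2718 0.0404] w 0.0196 21.642324775457382 F [ 2.   -0.61 -0.68] M [-0.042 -0.327  0.265]
```

Emit:
move_arm([
  {"tx": 0,"ty": 0,"tz": -1,"spin": 0},
  {"tx": 0,"ty": 0,"tz": -2,"spin": 0},
  {"tx": 0,"ty": 0,"tz": -3,"spin": 0},
  {"tx": 0,"ty": 0,"tz": -3,"spin": 0},
  {"tx": 0,"ty": 0,"tz": -3,"spin": 0},
])

```text
clock: 5.1
tcp_pos: [0.5484, 0.2718, 0.0433]
orientation: [0.707, 0.707, -0.0, -0.0]
ft_force: [1.6, 0.0, -2.7]
width: 0.0197
gripper_force: 21.0
```

```bash
python3 -c "
from h import *
for i in range(4):
  st(); imaging.camera('wrist')"
```

```text
5.1 [0.5484 0.2718 0.0433] w 0.0197 20.970990657806396 F [ 1.6   0.03 -2.73] M [ 0.226 -0.375  0.201]
5.15 [0.5484 0.2718 0.0433] w 0.0198 20.973230972886086 F [ 2.24  0.25 -2.13] M [ 0.257 -0.328  0.207]
5.2 [0.5485 0.2718 0.0433] w 0.0198 20.96053160727024 F [ 1.13  0.75 -2.4 ] M [ 0.33  -0.307  0.292]
5.25 [0.5484 0.2718 0.0433] w 0.02 20.943021699786186 F [ 1.83  0.16 -1.97] M [ 0.291 -0.388  0.276]
```

Emit:
move_arm([
  {"tx": -2,"ty": 0,"tz": 0,"spin": 0},
  {"tx": -4,"ty": 0,"tz": 0,"spin": 0},
  {"tx": -6,"ty": 0,"tz": 0,"spin": 0},
  {"tx": -8,"ty": 0,"tz": 0,"spin": 0},
  {"tx": -9,"ty": 0,"tz": 0,"spin": 0},
  {"tx": -9,"ty": 0,"tz": 1,"spin": 0},
  {"tx": -9,"ty": 0,"tz": 2,"spin": 0},
  {"tx": -9,"ty": 0,"tz": 2,"spin": 0},
])

```text
clock: 6.1
tcp_pos: [0.5486, 0.2625, 0.0413]
orientation: [0.707, 0.707, -0.0, 0.0]
ft_force: [1.1, 0.1, 0.2]
width: 0.0197
gripper_force: 19.7
```

```bash
python3 -c "
from h import *
st()"
```

```text
6.1 [0.5486 0.2625 0.0413] w 0.0197 19.7488671541214 F [1.11 0.1  0.17] M [ 0.048 -0.114  0.145]
```

Emit:
move_arm([
  {"tx": 0,"ty": 0,"tz": 0,"spin": 0},
  {"tx": 0,"ty": 0,"tz": 0,"spin": 0},
  {"tx": 0,"ty": 0,"tz": 0,"spin": 0},
  {"tx": 0,"ty": 0,"tz": 0,"spin": 0},
  {"tx": 0,"ty": 0,"tz": 0,"spin": 0},
  {"tx": 0,"ty": 0,"tz": 0,"spin": 0},
  {"tx": 0,"ty": 0,"tz": 0,"spin": 0},
  {"tx": 0,"ty": 0,"tz": 0,"spin": 0},
  {"tx": 0,"ty": 0,"tz": 0,"spin": 0},
  {"tx": 0,"ty": 0,"tz": 0,"spin": 0},
], claw=34)

```text
clock: 7.1
tcp_pos: [0.5485, 0.2628, 0.0413]
orientation: [0.707, 0.707, 0.0, 0.0]
ft_force: [0.7, 0.3, -0.8]
width: 0.0338
gripper_force: 0.0
```

```bash
cat >> h.py <<'E'
def look(n):
    st()
    p=imaging.camera('side')
    u,v=map(int,proj(p,(.549,.15,.05)))
    c=p['frame'][v-50:v+50,u-65:u+65]
    cv2.imwrite('pics/'+n+'.png',cv2.resize(c,None,fx=6,fy=6,interpolation=2)[:,:,::-1]); print('crop origin',u-65,v-50)
    for t in ['bar_end','bar','punch_tip']:
        r=finder.mark_of(p,t); print(t,[(np.round(x['xyz'],3).tolist(),round(x['score'],2)) for x in r[:2]])
    # project ends for level/tilted
    return p
E
python3 -c "
from h import *
p=look('s1')
for X in [(.559,.278,.046),(.559,.278,.058),(.559,.018,.046),(.559,.018,.058)]: print(proj(p,X))"
```

```text
7.1 [0.5485 0.2628 0.0413] w 0.0338 0.0 F [ 0.65  0.33 -0.78] M [-0.005  0.017 -0.007]
crop origin 195 165
bar_end [([0.546, 0.281, 0.047], 0.85)]
bar [([0.546, 0.146, 0.043], 0.68)]
punch_tip []
(np.float64(309.52284819033923), np.float64(223.8736725357355))
(np.float64(310.0016973786808), np.float64(220.29705896846122))
(np.float64(210.96845231566834), np.float64(213.33003680589658))
(np.float64(210.75564491119232), np.float64(209.78270315728741))
```

View pics/s1.png

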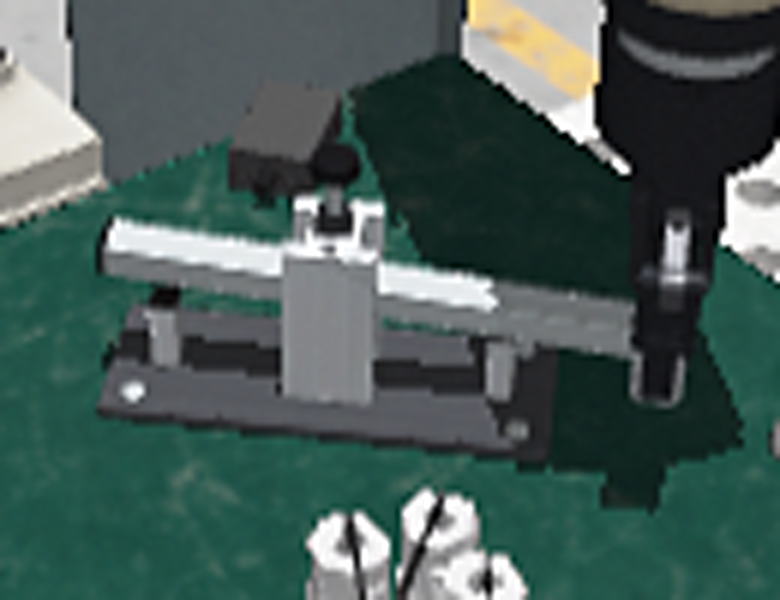

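The bar is still tipped, +y end down on its pad, with a gap over the left pad at crop (165, 300). I'll write a tilt metric from the bar's upper edge so I don't need to view every time.

```bash
cat >> h.py <<'E'
def tilt():
    "tilt from the bar's upper back edge left of the punch (plane x~.541); >0: +y end down"
    p=imaging.camera('side');g=cv2.cvtColor(p['frame'],cv2.COLOR_RGB2GRAY).astype(float)
    R=np.asarray(p['R']);o=-R.T@np.asarray(p['t']);Y=[];Z=[]
    for u in range(217,240):
        col=g[195:218,u]; d=np.diff(col); k=int(np.argmax(d)); w=d[max(k-1,0):k+2].clip(0)
        v=195+.5+ (w*np.arange(max(k-1,0),k+2)).sum()/w.sum()
        r=R.T@np.array([(u-p['cx'])/p['fx'],(v-p['cy'])/p['fy'],1]);X=o+r*(.541-o[0])/r[0];Y.append(X[1]);Z.append(X[2])
    Y,Z=np.array(Y),np.array(Z)
    for _ in range(3):
        f=np.polyfit(Y,Z,1);e=abs(np.polyval(f,Y)-Z);m=e<max(.0012,np.median(e)*2.5);Y,Z=Y[m],Z[m]
    print('tilt',round(-f[0],4),'z@y=.05',round(np.polyval(f,.05),4),len(Y),e.max().round(4))
    return p
E
python3 -c "
from h import *
tilt()"
```

```text
tilt 0.0628 z@y=.05 0.0719 23 0.0011
```

Emit:
move_arm([
  {"tx": 0,"ty": 0,"tz": 0,"spin": 0},
  {"tx": 0,"ty": 0,"tz": 0,"spin": 0},
  {"tx": 0,"ty": 0,"tz": 0,"spin": 0},
  {"tx": 0,"ty": 0,"tz": 0,"spin": 0},
  {"tx": -1,"ty": 0,"tz": -0.4,"spin": 0},
  {"tx": -3,"ty": 0,"tz": -0.6,"spin": 0},
  {"tx": -5,"ty": 0,"tz": -0.8,"spin": 0},
  {"tx": -6,"ty": 0,"tz": -0.8,"spin": 0},
  {"tx": -6,"ty": 0,"tz": -0.6,"spin": 0},
  {"tx": -6,"ty": 0,"tz": -0.6,"spin": 0},
], claw=17)

```text
clock: 8.35
tcp_pos: [0.5486, 0.2567, 0.042]
orientation: [0.707, 0.707, 0.0, 0.0]
ft_force: [1.2, 2.6, -0.6]
width: 0.0199
gripper_force: 23.5
```

Emit:
move_arm([
  {"tx": 0,"ty": 0,"tz": 0,"spin": 0},
  {"tx": 0,"ty": 0,"tz": 0,"spin": 0},
  {"tx": 0,"ty": 0,"tz": 0,"spin": 0},
  {"tx": 0,"ty": 0,"tz": 0,"spin": 0},
  {"tx": 0,"ty": 0,"tz": 0,"spin": 0},
  {"tx": 0,"ty": 0,"tz": 0,"spin": 0},
  {"tx": 0,"ty": 0,"tz": 0,"spin": 0},
  {"tx": 0,"ty": 0,"tz": 0,"spin": 0},
  {"tx": 0,"ty": 0,"tz": 0,"spin": 0},
  {"tx": 0,"ty": 0,"tz": 0,"spin": 0},
], claw=34)

```text
clock: 9.35
tcp_pos: [0.5485, 0.2568, 0.0419]
orientation: [0.707, 0.707, 0.0, 0.0]
ft_force: [-0.1, -0.9, 0.3]
width: 0.0341
gripper_force: 0.0
```

```bash
python3 -c "
from h import *
st();tilt()"
```

```text
9.35 [0.5485 0.2568 0.0419] w 0.0341 0.0 F [-0.07 -0.89  0.31] M [ 0.017 -0.032  0.003]
tilt 0.0617 z@y=.05 0.0718 23 0.0011
```

Emit:
move_arm([
  {"tx": 0,"ty": 0,"tz": 0,"spin": 0},
  {"tx": 0,"ty": 0,"tz": 0,"spin": 0},
  {"tx": 0,"ty": 0,"tz": 0,"spin": 0},
  {"tx": 0,"ty": 0,"tz": 0,"spin": 0},
  {"tx": -1,"ty": 0,"tz": -0.4,"spin": 0},
  {"tx": -3,"ty": 0,"tz": -0.6,"spin": 0},
  {"tx": -5,"ty": 0,"tz": -0.6,"spin": 0},
  {"tx": -5,"ty": 0,"tz": -0.5,"spin": 0},
  {"tx": -5,"ty": 0,"tz": -0.5,"spin": 0},
], claw=17)

```text
clock: 10.3
tcp_pos: [0.5486, 0.2518, 0.0425]
orientation: [0.707, 0.707, 0.0, 0.0]
ft_force: [2.5, 3.2, 0.2]
width: 0.0194
gripper_force: 23.4
```

Emit:
move_arm([
  {"tx": 0,"ty": 0,"tz": 0,"spin": 0},
  {"tx": 0,"ty": 0,"tz": 0,"spin": 0},
  {"tx": 0,"ty": 0,"tz": 0,"spin": 0},
  {"tx": 0,"ty": 0,"tz": 0,"spin": 0},
  {"tx": 0,"ty": 0,"tz": 0,"spin": 0},
  {"tx": 0,"ty": 0,"tz": 0,"spin": 0},
  {"tx": 0,"ty": 0,"tz": 0,"spin": 0},
  {"tx": 0,"ty": 0,"tz": 0,"spin": 0},
  {"tx": 0,"ty": 0,"tz": 0,"spin": 0},
  {"tx": 0,"ty": 0,"tz": 0,"spin": 0},
], claw=34)

```text
clock: 11.3
tcp_pos: [0.5485, 0.2518, 0.0424]
orientation: [0.707, 0.707, 0.0, 0.0]
ft_force: [0.9, 0.4, 0.4]
width: 0.0342
gripper_force: 0.0
```

```bash
python3 -c "
from h import *
st();tilt()"
```

```text
11.3 [0.5485 0.2518 0.0424] w 0.0342 0.0 F [0.92 0.39 0.36] M [-0.014  0.005  0.001]
tilt 0.0622 z@y=.05 0.0719 23 0.001
```

Emit:
move_arm([
  {"tx": 0,"ty": 0,"tz": 0,"spin": 0},
  {"tx": 0,"ty": 0,"tz": 0,"spin": 0},
  {"tx": 0,"ty": 0,"tz": 0,"spin": 0},
  {"tx": 0,"ty": 0,"tz": 0,"spin": 0},
  {"tx": -1,"ty": 0,"tz": -0.4,"spin": 0},
  {"tx": -3,"ty": 0,"tz": -0.6,"spin": 0},
  {"tx": -5,"ty": 0,"tz": -0.6,"spin": 0},
  {"tx": -5,"ty": 0,"tz": -0.5,"spin": 0},
  {"tx": -5,"ty": 0,"tz": -0.5,"spin": 0},
], claw=17)

```text
clock: 12.25
tcp_pos: [0.5487, 0.2468, 0.043]
orientation: [0.707, 0.707, 0.0, 0.0]
ft_force: [1.9, 3.9, 0.6]
width: 0.0198
gripper_force: 23.3
```

Emit:
move_arm([
  {"tx": 0,"ty": 0,"tz": 0,"spin": 0},
  {"tx": 0,"ty": 0,"tz": 0,"spin": 0},
  {"tx": 0,"ty": 0,"tz": 0,"spin": 0},
  {"tx": 0,"ty": 0,"tz": 0,"spin": 0},
  {"tx": 0,"ty": 0,"tz": 0,"spin": 0},
  {"tx": 0,"ty": 0,"tz": 0,"spin": 0},
  {"tx": 0,"ty": 0,"tz": 0,"spin": 0},
  {"tx": 0,"ty": 0,"tz": 0,"spin": 0},
  {"tx": 0,"ty": 0,"tz": 0,"spin": 0},
  {"tx": 0,"ty": 0,"tz": 0,"spin": 0},
], claw=34)

```text
clock: 13.25
tcp_pos: [0.5485, 0.2468, 0.0429]
orientation: [0.707, 0.707, 0.0, 0.0]
ft_force: [-0.0, 0.3, 0.2]
width: 0.034
gripper_force: 0.0
```

```bash
python3 -c "
from h import *
st();tilt()"
```

```text
13.25 [0.5485 0.2468 0.0429] w 0.034 0.0 F [-0.04  0.28  0.2 ] M [-0.056  0.046  0.022]
tilt 0.0609 z@y=.05 0.0718 23 0.001
```

Emit:
move_arm([
  {"tx": 0,"ty": 0,"tz": 0,"spin": 0},
  {"tx": 0,"ty": 0,"tz": 0,"spin": 0},
  {"tx": 0,"ty": 0,"tz": 0,"spin": 0},
  {"tx": 0,"ty": 0,"tz": 0,"spin": 0},
  {"tx": -1,"ty": 0,"tz": -0.4,"spin": 0},
  {"tx": -3,"ty": 0,"tz": -0.6,"spin": 0},
  {"tx": -5,"ty": 0,"tz": -0.6,"spin": 0},
  {"tx": -5,"ty": 0,"tz": -0.5,"spin": 0},
  {"tx": -5,"ty": 0,"tz": -0.5,"spin": 0},
], claw=17)

```text
clock: 14.2
tcp_pos: [0.5486, 0.2418, 0.0435]
orientation: [0.707, 0.707, 0.0, 0.0]
ft_force: [1.3, 4.4, -0.1]
width: 0.0197
gripper_force: 23.3
```

Emit:
move_arm([
  {"tx": 0,"ty": 0,"tz": 0,"spin": 0},
  {"tx": 0,"ty": 0,"tz": 0,"spin": 0},
  {"tx": 0,"ty": 0,"tz": 0,"spin": 0},
  {"tx": 0,"ty": 0,"tz": 0,"spin": 0},
  {"tx": 0,"ty": 0,"tz": 0,"spin": 0},
  {"tx": 0,"ty": 0,"tz": 0,"spin": 0},
  {"tx": 0,"ty": 0,"tz": 0,"spin": 0},
  {"tx": 0,"ty": 0,"tz": 0,"spin": 0},
  {"tx": 0,"ty": 0,"tz": 0,"spin": 0},
  {"tx": 0,"ty": 0,"tz": 0,"spin": 0},
], claw=34)

```text
clock: 15.2
tcp_pos: [0.5485, 0.2418, 0.0434]
orientation: [0.707, 0.707, -0.0, 0.0]
ft_force: [0.0, 0.1, 0.2]
width: 0.034
gripper_force: 0.0
```

```bash
python3 -c "
from h import *
st();tilt()"
```

```text
15.2 [0.5485 0.2418 0.0434] w 0.034 0.0 F [0.04 0.07 0.2 ] M [-0.002 -0.032  0.001]
tilt -0.014 z@y=.05 0.0662 22 0.0008
```

The tilt reading has jumped by 0.075, so the bar is about level with the balance point at roughly −1 to +4 mm. I'll shift another 1.5 mm to centre it, gripping higher now that the bar is level.

Emit:
move_arm([
  {"tx": 0,"ty": 0,"tz": -3,"spin": 0},
  {"tx": 0,"ty": 0,"tz": -7,"spin": 0},
  {"tx": 0,"ty": 0,"tz": -9,"spin": 0},
  {"tx": 0,"ty": 0,"tz": -9,"spin": 0},
])

```text
clock: 15.65
tcp_pos: [0.5489, 0.2419, 0.053]
orientation: [0.707, 0.707, 0.0, 0.0]
ft_force: [0.5, 0.0, 0.0]
width: 0.0339
gripper_force: 0.0
```

Emit:
move_arm([
  {"tx": 0,"ty": 0,"tz": 0,"spin": 0},
  {"tx": 0,"ty": 0,"tz": 0,"spin": 0},
  {"tx": 0,"ty": 0,"tz": 0,"spin": 0},
  {"tx": 0,"ty": 0,"tz": 0,"spin": 0},
  {"tx": -0.5,"ty": 0,"tz": 0,"spin": 0},
  {"tx": -1,"ty": 0,"tz": 0,"spin": 0},
  {"tx": -1.5,"ty": 0,"tz": 0,"spin": 0},
  {"tx": -1.5,"ty": 0,"tz": 0,"spin": 0},
  {"tx": -1.5,"ty": 0,"tz": 0,"spin": 0},
], claw=17)

```text
clock: 16.55
tcp_pos: [0.5487, 0.2409, 0.0526]
orientation: [0.707, 0.707, 0.001, -0.0]
ft_force: [1.4, 4.8, 0.6]
width: 0.0194
gripper_force: 23.1
```

Emit:
move_arm([
  {"tx": 0,"ty": 0,"tz": 0,"spin": 0},
  {"tx": 0,"ty": 0,"tz": 0,"spin": 0},
  {"tx": 0,"ty": 0,"tz": 0,"spin": 0},
  {"tx": 0,"ty": 0,"tz": 0,"spin": 0},
  {"tx": 0,"ty": 0,"tz": 0,"spin": 0},
  {"tx": 0,"ty": 0,"tz": 0,"spin": 0},
  {"tx": 0,"ty": 0,"tz": 0,"spin": 0},
  {"tx": 0,"ty": 0,"tz": 0,"spin": 0},
  {"tx": 0,"ty": 0,"tz": 0,"spin": 0},
  {"tx": 0,"ty": 0,"tz": 0,"spin": 0},
], claw=42)

```text
clock: 17.55
tcp_pos: [0.5485, 0.2403, 0.0524]
orientation: [0.707, 0.707, 0.0, -0.0]
ft_force: [0.3, 0.4, 0.1]
width: 0.042
gripper_force: 0.0
```

```bash
python3 -c "
from h import *
look('s2');tilt()"
```

```text
17.55 [0.5485 0.2403 0.0524] w 0.042 0.0 F [0.25 0.41 0.05] M [-0.003  0.032 -0.032]
crop origin 195 165
bar_end [([0.545, 0.258, 0.059], 0.68)]
bar [([0.546, 0.124, 0.048], 0.59)]
punch_tip []
tilt -0.0259 z@y=.05 0.066 23 0.001
```

View pics/s2.png

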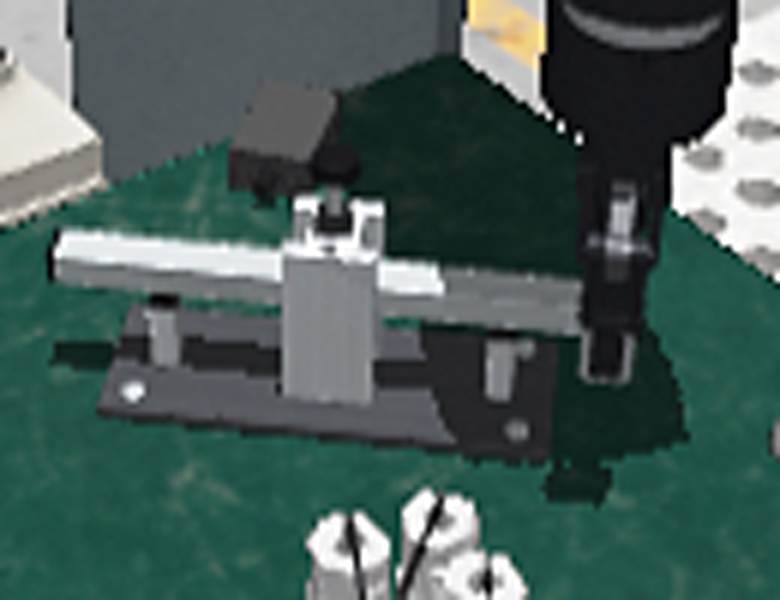

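The bar is level: the gaps over the left pad at crop (163, 294) and right pad at (505, 332) are about equal, and the edge height of 0.066 matches a level bar. I'll retreat straight up and then locate the knob.

Emit:
move_arm([
  {"tx": 0,"ty": 0,"tz": -5,"spin": 0},
  {"tx": 0,"ty": 0,"tz": -17,"spin": 0},
  {"tx": 0,"ty": 0,"tz": -35,"spin": 0},
  {"tx": 0,"ty": 0,"tz": -60,"spin": 0},
  {"tx": 0,"ty": 0,"tz": -90,"spin": 0},
  {"tx": 0,"ty": 0,"tz": -120,"spin": 0},
  {"tx": 0,"ty": 0,"tz": -145,"spin": 0},
  {"tx": 0,"ty": 0,"tz": -150,"spin": 0},
  {"tx": 0,"ty": 0,"tz": -150,"spin": 0},
], claw=42)

```text
clock: 18.7
tcp_pos: [0.5491, 0.2405, 0.2039]
orientation: [0.707, 0.707, 0.001, 0.001]
ft_force: [-0.3, 0.3, -0.1]
width: 0.0419
gripper_force: 0.0
```

```bash
python3 - <<'E'
from h import *
st();b=tilt();a=imaging.camera('top');w=imaging.camera('wrist')
for p in(a,b,w):
    for t in('punch_top','edge','stand'):
        print(t,[(np.round(x['xyz'],3).tolist(),round(x['score'],2)) for x in finder.mark_of(p,t)[:2]])
u,v=map(int,proj(a,(.551,.121,.128)));print(u,v,proj(b,(.551,.121,.128)),proj(w,(.551,.121,.128)))
c=cv2.resize(a['frame'][v-25:v+25,u-50:u+50],None,fx=6,fy=6,interpolation=2)
f=cv2.resize(w['frame'],(400,300)); cv2.imwrite('pics/k.png',np.vstack([c[:,:600],np.pad(f,((0,0),(0,200),(0,0)))])[:,:,::-1]);print(u-50,v-25)
E
```

```text
18.7 [0.5491 0.2405 0.2039] w 0.0419 0.0 F [-0.28  0.32 -0.1 ] M [-0.005 -0.008 -0.016]
tilt -0.0254 z@y=.05 0.066 23 0.001
punch_top []
edge [([0.55, 0.117, 0.049], 0.72)]
stand [([0.551, 0.12, -0.0], 0.93)]
punch_top [([0.553, 0.127, 0.129], 0.51)]
edge [([0.555, 0.118, 0.048], 0.58)]
stand []
punch_top [([0.552, 0.118, 0.129], 0.79), ([0.552, 0.122, 0.046], 0.5)]
edge []
stand [([0.552, 0.119, -0.003], 0.61)]
249 190 (np.float64(250.18891706600232), np.float64(190.24974875340973)) (np.float64(254.53073447335436), np.float64(354.9010098001813))
199 165
```

View pics/k.png

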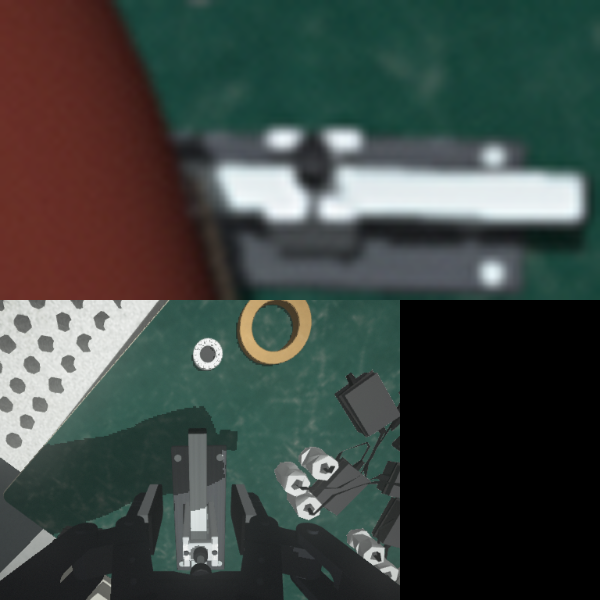

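The wrist view shows the knob at about (200, 570), and the marks agree on roughly (0.552, 0.120, 0.128). I'll close the fingers, move over the knob and stop about 6 mm above it.

Emit:
move_arm([
  {"tx": -8,"ty": 0,"tz": 0,"spin": 0},
  {"tx": -25,"ty": 1,"tz": 0,"spin": 0},
  {"tx": -50,"ty": 2,"tz": 0,"spin": 0},
  {"tx": -75,"ty": 3,"tz": 0,"spin": 0},
  {"tx": -100,"ty": 3,"tz": 0,"spin": 0},
  {"tx": -115,"ty": 3,"tz": 0,"spin": 0},
  {"tx": -120,"ty": 3,"tz": 10,"spin": 0},
  {"tx": -120,"ty": 3,"tz": 30,"spin": 0},
  {"tx": -120,"ty": 3,"tz": 45,"spin": 0},
  {"tx": -120,"ty": 3,"tz": 55,"spin": 0},
  {"tx": -120,"ty": 3,"tz": 55,"spin": 0},
], claw=0)

```text
clock: 20.4
tcp_pos: [0.5504, 0.1205, 0.1457]
orientation: [0.707, 0.707, -0.001, -0.001]
ft_force: [0.1, -0.1, -0.2]
width: -0.0002
gripper_force: 0.0
```

```bash
python3 - <<'E'
from h import *
p=look('s3');tilt()
w=imaging.camera('wrist')
c=cv2.imread('pics/s3.png')
cv2.imwrite('pics/s3b.png',np.hstack([cv2.resize(c[:420,100:600],(440,370)),cv2.resize(w['frame'][:,:,::-1],(350,370))]))
E
```

```text
20.4 [0.5504 0.1205 0.1457] w -0.0002 0.0 F [ 0.12 -0.14 -0.18] M [-0.047  0.001 -0.025]
crop origin 195 165
bar_end [([0.545, 0.258, 0.056], 0.65)]
bar []
punch_tip [([0.549, 0.125, 0.046], 0.71)]Traceback (most recent call last):
  File "<stdin>", line 2, in <module>
  File "h.py", line 28, in tilt
    v=195+.5+ (w*np.arange(max(k-1,0),k+2)).sum()/w.sum()
               ~^~~~~~~~~~~~~~~~~~~~~~~~~~
ValueError: operands could not be broadcast together with shapes (2,) (3,)
```

View pics/s3.png

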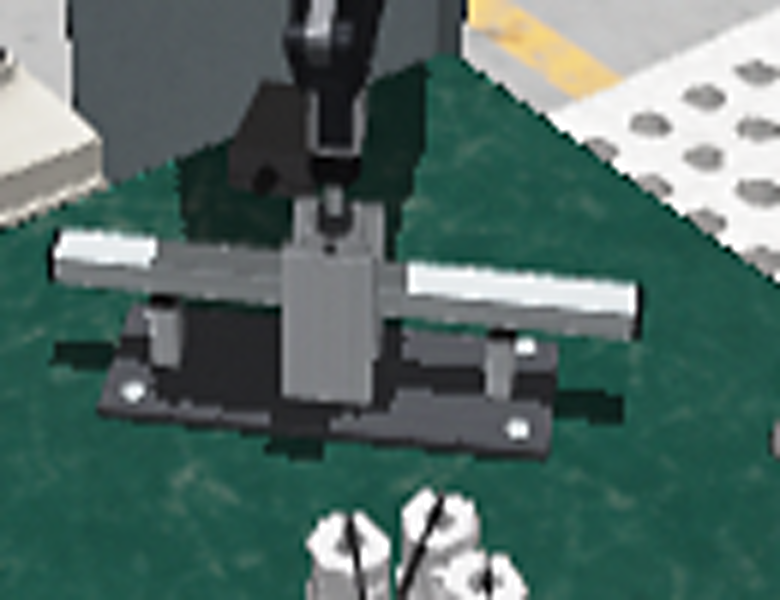

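The fingers (crop column 335) sit right over the knob, and the bar lies level. Now I'll press slowly.

Emit:
move_arm([
  {"tx": 0,"ty": 1,"tz": 2,"spin": 0},
  {"tx": 0,"ty": 1,"tz": 4,"spin": 0},
  {"tx": 0,"ty": 1,"tz": 6,"spin": 0},
  {"tx": 0,"ty": 1,"tz": 8,"spin": 0},
  {"tx": 0,"ty": 1,"tz": 10,"spin": 0},
  {"tx": 0,"ty": 1,"tz": 11,"spin": 0},
  {"tx": 0,"ty": 1,"tz": 12,"spin": 0},
  {"tx": 0,"ty": 1,"tz": 12,"spin": 0},
  {"tx": 0,"ty": 1,"tz": 12,"spin": 0},
])

```text
clock: 21.55
tcp_pos: [0.5526, 0.1203, 0.1355]
orientation: [0.707, 0.707, 0.0, 0.0]
ft_force: [0.6, -0.1, 1.9]
width: 0.0003
gripper_force: 1.3
```

```bash
python3 -c "
from h import *
for i in range(3): st(); imaging.camera('wrist')"
```

```text
21.55 [0.5526 0.1203 0.1355] w 0.0003 1.299006063491106 F [ 0.64 -0.1   1.88] M [ 0.048 -0.132 -0.02 ]
21.6 [0.5525 0.1203 0.1356] w 0.0002 1.2979378178715706 F [0.61 0.23 2.99] M [ 0.019 -0.111 -0.039]
21.65 [0.5525 0.1203 0.1356] w 0.0 1.3003321923315525 F [0.51 0.91 3.37] M [ 0.006 -0.177 -0.049]
```

Emit:
move_arm([
  {"tx": 0,"ty": 0,"tz": 1,"spin": 0},
  {"tx": 0,"ty": 0,"tz": 2,"spin": 0},
  {"tx": 0,"ty": 0,"tz": 3,"spin": 0},
  {"tx": 0,"ty": 0,"tz": 4,"spin": 0},
  {"tx": 0,"ty": 0,"tz": 4.5,"spin": 0},
  {"tx": 0,"ty": 0,"tz": 5,"spin": 0},
  {"tx": 0,"ty": 0,"tz": 5,"spin": 0},
])

```text
clock: 22.4
tcp_pos: [0.5525, 0.1203, 0.1305]
orientation: [0.707, 0.707, 0.0, 0.0]
ft_force: [-0.2, -0.3, 6.3]
width: -0.0001
gripper_force: 2.8
```

Emit:
move_arm([
  {"tx": 0,"ty": 0,"tz": 0.5,"spin": 0},
  {"tx": 0,"ty": 0,"tz": 1,"spin": 0},
  {"tx": 0,"ty": 0,"tz": 1,"spin": 0},
  {"tx": 0,"ty": 0,"tz": 1,"spin": 0},
])

```text
clock: 22.8
tcp_pos: [0.5526, 0.1203, 0.13]
orientation: [0.707, 0.707, 0.0, 0.0]
ft_force: [-1.1, 1.1, 9.3]
width: 0.0
gripper_force: 5.0
```

```bash
python3 -c "
from h import *
for i in range(3): st(); imaging.camera('wrist')"
```

```text
22.8 [0.5526 0.1203 0.13  ] w 0.0 5.042513396438153 F [-1.12  1.12  9.26] M [-0.019  0.306 -0.039]
22.85 [0.5526 0.1203 0.13  ] w -0.0001 5.035548303583255 F [-2.36 -0.32 10.35] M [ 0.032  0.258 -0.004]
22.9 [0.5526 0.1203 0.13  ] w 0.0003 5.034757095525038 F [-1.77  0.32 10.11] M [-0.055  0.28   0.038]
```

The force has risen past 6 N to about 10 N, and z stopped at 0.130, so the knob is fully down. I'll release it straight up.

Emit:
move_arm([
  {"tx": 0,"ty": 0,"tz": -2,"spin": 0},
  {"tx": 0,"ty": 0,"tz": -4,"spin": 0},
  {"tx": 0,"ty": 0,"tz": -7,"spin": 0},
  {"tx": 0,"ty": 0,"tz": -10,"spin": 0},
  {"tx": 0,"ty": 0,"tz": -14,"spin": 0},
  {"tx": 0,"ty": 0,"tz": -20,"spin": 0},
  {"tx": 0,"ty": 0,"tz": -35,"spin": 0},
  {"tx": 0,"ty": 0,"tz": -60,"spin": 0},
  {"tx": 0,"ty": 0,"tz": -85,"spin": 0},
  {"tx": 0,"ty": 0,"tz": -100,"spin": 0},
  {"tx": 0,"ty": 0,"tz": -100,"spin": 0},
  {"tx": 0,"ty": 0,"tz": -100,"spin": 0},
])

```text
clock: 24.15
tcp_pos: [0.5522, 0.1203, 0.229]
orientation: [0.707, 0.707, -0.0, -0.0]
ft_force: [-0.7, -0.1, -0.4]
width: -0.0001
gripper_force: 0.0
```

Emit:
move_arm([
  {"tx": 0,"ty": 0,"tz": 0,"spin": 0},
  {"tx": 0,"ty": 0,"tz": 0,"spin": 0},
  {"tx": 0,"ty": 0,"tz": 0,"spin": 0},
  {"tx": 0,"ty": 0,"tz": 0,"spin": 0},
  {"tx": 0,"ty": 0,"tz": 0,"spin": 0},
  {"tx": 0,"ty": 0,"tz": 0,"spin": 0},
  {"tx": 0,"ty": 0,"tz": 0,"spin": 0},
  {"tx": 0,"ty": 0,"tz": 0,"spin": 0},
])

```text
clock: 24.95
tcp_pos: [0.5524, 0.1203, 0.2294]
orientation: [0.707, 0.707, 0.0, 0.0]
ft_force: [-0.2, 0.1, -0.3]
width: 0.0007
gripper_force: 0.0
```

```bash
python3 -c "
from h import *
look('s4')"
```

```text
24.95 [0.5524 0.1203 0.2294] w 0.0007 0.0 F [-0.22  0.06 -0.3 ] M [-0.023  0.034 -0.012]
crop origin 195 165
bar_end [([0.545, 0.257, 0.056], 0.82), ([0.552, 0.196, 0.044], 0.49)]
bar [([0.549, 0.124, 0.048], 0.64)]
punch_tip []
```

View pics/s4.png

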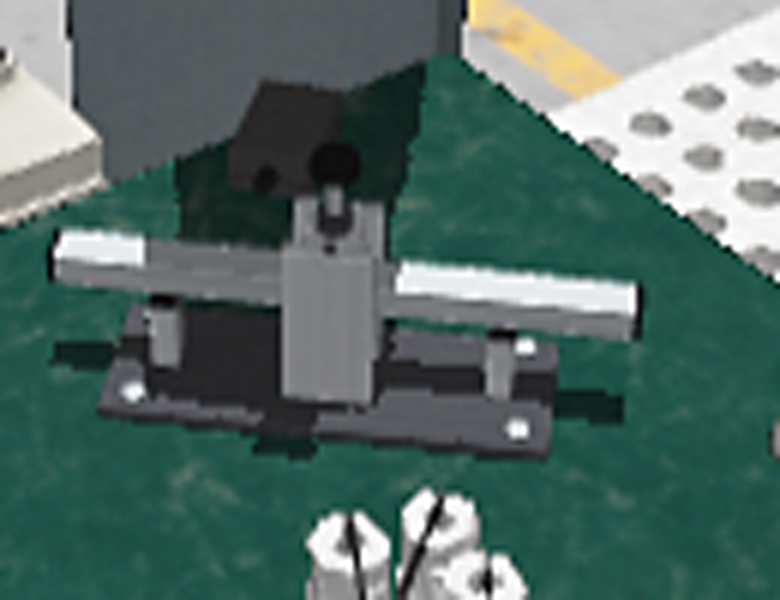

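The bar is still level on its own, with both pad gaps visible, and the knob is back up at crop (335, 162). The robot is clear, so I'll hand in.

```bash
python3 -c "
from h import *
print(order.job_done())"
```

```text
the job is handed in; nothing more can be done
None
```

The bar is balanced level on the knife edge by itself, the punch was pressed fully down (about 10 N at the end stop) and let go, and the job was handed in at about 25 s; no verdict came back.

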